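# Clip a soapstone plaque into the holding board

### The job

Load the flat rectangular soapstone plaque into the wooden holding board, ready for engraving: lift the spring clip by its ball knob until it stays up, slide the plaque along the board beneath the raised clip until it sits snug in the corner, touching both the end stop and the side fence, then bring the clip down so that its toes hold the plaque. Soapstone bruises and chips easily, so push it against the stops only lightly and ease the clip down under control: never let it snap down or force it onto the stone. Leave the other things on the ledge as they are.

Things in the scene. Friction and masses are not known exactly. Their poses are not given: they have to be found in the camera images.
- plaque: The plain rectangular flat plaque of grey soapstone, 120 (its x) x 56 (its y) x 14 mm thick, about 0.26 kg; at the start it lies flat on the brick ledge to the robot's right. Origin: centre of its underside. Both ends are alike. Seated, its long side lies along the holder's x and its origin is at y = 0, z = 20 mm and between x = -12 and 4 mm of the holder, as the end stop is set.
- holder: Wooden holding board, fixed on the ledge, 295 (x) x 130 (y) x 20 mm thick. Origin: on its underside, midway in y, 125 mm from its -x end; z up. The plaque slides in along +x from the open -x end (nearer the robot). The end stop and the clip's pivot are towards the +x end, the side fence on the +y side. At x below 6 mm nothing stands on the board, so fingers fit beside the plaque's rear half.
- end_stop: Adjustable end stop: a steel bar across the board, 126 (y) x 6 x 12 mm high, with two slotted arms clamped by two brass wing screws; it does not yield. Origin: on the board between the wing screws (x = 105, y = 0, z = 20 mm of the holder), whatever the setting. The face that the plaque's end meets (looks to -x) is set anywhere from x = 48 to 64 of the holder; the setting is not reported: look or feel.
- side_fence: Steel angle 34 mm long (x), upright part 6 thick and 12 mm high, fixed on the board. Origin: middle of the lower edge of the face that the plaque's long side butts against (x = 23, y = 28, z = 20 mm of the holder); that face looks to -y.
- clip (a joint): Spring clip's angle q (rad): 0 = toes on the bare board (so at the start), 0.24 = toes on the plaque, 0.9 = fully up (stop). Over-centre: below 0.55 it drives the clip down (0.83 Nm at 0, 0.59 at 0.24, none at 0.55), above 0.55 it drives it up to 0.9 and keeps it there (0.64 Nm at 0.9). Let go part-way, it snaps down.
- clip_pivot (a point): Centre of the clip's pivot pin, fixed, at x = 92, y = 0, z = 55 mm of the holder; the pin lies along the holder's y, between two steel cheeks that are 64 mm wide over all and reach 46 mm above the board. Behind it lies the clip's spring strut, up to x = 155. The clip's front rises as q grows.
- clip_knob (a point): Centre of the black ball knob (26 mm diameter) at the end of the clip's 9 mm lever rod, 115 mm from the pivot. It swings in the holder's x-z plane, y = 0: at clip angle q it is at x = 92 - 115 cos(0.698 + q), z = 55 + 115 sin(0.698 + q) mm of the holder: z = 129 with the clip down, 170 up. About 8 N at the knob lifts the clip.
- toes: The clip's two leather-faced toes, round bars of 10 mm diameter, 14 long, centres 38 mm apart along y, on two flat arms from the pivot barrel; they move with the clip. Origin: midway between them on their axis: x = 37, z = 25 mm of the holder with the clip down; about x = 34, z = 84 up, then clearing the board by 59 mm.
- hippo: Bystander, leave where it is: mottled pink soapstone hippo carving, 150 x 56 x 72 high. Origin: centre of its underside.
- bird: Bystander, leave where it is: small pale soapstone bird on a round foot, 85 x 40 x 57 high. Origin: centre of its underside.
- punch: Bystander, leave where it is: steel centre punch lying on its side, 122 long, 13 thick. Origin: centre of its underside.
- drill: Bystander, leave where it is: hand drill lying on its side, 305 long, with a 92 diameter brass gear and a crank, 72 high at the crank knob. Origin: centre of its underside.
- coaster: Bystander, leave where it is: round soapstone disc, 90 diameter, 12 thick. Origin: centre of its underside.
- rasp: Bystander, leave where it is: wood-handled rasp lying flat, 245 long, 27 high. Origin: centre of its underside.
Not all that is in view belongs to the job. What is shaped like the plaque but blue or orange is not meant.

How it is judged (in metres and radians):
On the way, in this order (a step that is already met when the one before it is completed fails the run):
1. the clip is lifted and stays up (value of joint clip above 0.75 rad), for 0.2 s.
2. with the clip up, the plaque lies on the board and its end is pushed up to the end stop, touching it (value of joint clip above 0.75 rad and contact force between plaque and end_stop above 0.5 N and z of plaque in the frame of holder between 0.017 and 0.024 m), for 0.05 s.
At the end, for the whole second after the job is handed in: The plaque lies flat on the board, at rest, its side within 1.5 mm of the side fence and square to it within 0.04 rad, its end at the end stop (origin between x = -13.5 and 5.5 mm of the holder); the clip is down on it (0.20 to 0.28 rad), both toes pressing with over 4 N in all (x of plaque in the frame of holder between -0.0135 and 0.0055 m and y of plaque in the frame of holder between -0.0015 and 0.0015 m and z of plaque in the frame of holder between 0.018 and 0.022 m and angle between the x axis of plaque and the x axis of holder, either way round below 0.04 rad and value of joint clip between 0.2 and 0.28 rad and contact force between toes and plaque above 4 N and linear speed of plaque below 0.01 m/s); the robot touches nothing.
It fails at once if the plaque is pushed against the end stop with more than 12 N (contact force between plaque and end_stop above 12 N).
It fails at once if the plaque is pushed against the side fence with more than 12 N (contact force between plaque and side_fence above 12 N).
It fails at once if the clip's toes are pressed onto the plaque with more than 16 N (contact force between toes and plaque above 16 N).
It fails at once if the clip is let snap down, faster than 4 rad/s (velocity of joint clip below -4 rad/s).
It fails at once if a bystander is moved by more than 20 mm (distance of any of hippo, bird, punch, drill, coaster, rasp from where it was at the start of the episode above 0.02 m).
It also fails if it takes over 72 s, if anything falls off the work surface, if the arm or the gripper's body presses on something with over 40 N, if the wrist force passes 120 N, or if a joint passes its speed limit or range.

### The arm

A 7-joint arm with a two-finger parallel gripper is mounted at the origin on the work surface. World frame = base frame: x ahead of the robot, y to its left, z up, the work surface at z = 0. Lengths are in m, angles in degrees, forces in N, time in s.
With the tool pointing down it reaches from about 0.425 to 0.875 m from the base axis. Payload 4.7 kg.
Tool frame: the origin (TCP) lies on the mounting face of the last link; the fingertips stand 182 mm ahead of it and the grasp point (between the pads) lies 164 mm ahead of it; z points along the fingers, y is the line along which they close (so a half turn about z gives the same grasp; the last joint's range is limited). The gripper opens to 87 mm and grips with 3 to 60 N. Pads are 19 mm wide; open, the fingers measure 117 mm over their backs; the gripper's body (75 mm by 190 mm) begins 51 mm behind the grasp point.
Start: joints at [75.923, 18.392, -4.016, 83.108, 1.295, 78.541, -3.26], TCP at [0.167, -0.628, 0.405] pointing down, gripper open.
Joint ranges: [-163.93, 163.93], [-17.29, 119.83], [-79.2, 71.16], [3.27, 140.29], [-89.18, 269.18], [5.43, 117.66], [-154.24, 154.24]. Speed limits (degrees/s): [147.25, 147.25, 180, 180, 180, 180, 180].

### API

Orientations are given as [roll, pitch, yaw] about the fixed x, y, z axes, in that order (R = Rz(yaw) Ry(pitch) Rx(roll)).
In Python, from cell import env gives the robot as it stands.
- The arm moves only by the tool servo_tool, never from a script. Its argument "plan" is a list of rows, each an object with "xyz": the shift along the tool's x, y, z in cm, a list of three; "twist": the turn, a rotation vector about the tool's x, y, z in degrees, a list of three; "jaw": the closure, from 0 (fully open) to 1 (shut). In form: [{"xyz": [x, y, z], "twist": [wx, wy, wz], "jaw": jaw}, ...]. A call has 1 to 10 rows; each row is the pose to reach, as a shift and turn from the pose commanded when the call began, along the tool's axes at that moment; what a row does not reach only later rows make up. A row lasts 1/12 s, in which the tool goes at most 41.7 mm and 7.16 degrees, less where a joint would pass 70% of its speed; a pose out of reach is approached as far as the arm can. A call with a gripper value outside its range is refused whole. The fingers move at their own pace and stop on an object; "newtons" is the grip in N (left out, the last holds). Time passes only in rows, so rows that repeat a pose let the fingers close. It gives the time, the measured TCP pose, the force, the opening and the grip force at its end, in the units of the state.
- env.get_obs(): the state, without advancing time (a new reading comes with each control period).
- env.read_camera(name): name is "side" or "top"; returns a dict with "img" (400x640x3 uint8, red, green, blue), "camera_matrix" (3x3 intrinsics, pixels), "R" (3x3) and "t" (3): a world point X has camera coordinates R X + t. Camera axes: x right, y down, z forward; pixel columns grow to the right and rows downward; lengths in m; the calibration is good to about 2 mm. A picture is of the moment at which its call begins. There is no depth.
- env.sign_off(): hands the job in; it is judged then, once.
The state is a dict: "time_s": time; "qpos": joint angles; "joint_velocities": joint speeds; "effort": joint torques, N m; "tool_pos": TCP position; "tool_rot": TCP orientation; "force": force on the tool from outside, world axes, zero at the start; "wrist_torque": the same for the moment, N m; "grip_width": finger opening in m; "grasp_force": force on a finger pad.
Only numpy, scipy, OpenCV 4.12 (cv2) and the standard library are available. Lean on these libraries where they do the work, as an engineer would, in place of code of your own. Each camera call takes 0.05 s, during which the arm holds its last target. There are 200 camera calls.

## Working session

There is one attempt and no reset: what is moved stays moved. The work goes in short steps, Python scripts to look and compute and a tool call to move; the robot and the scene stay as the last step left them, time stands still between calls to the robot, and variables do not carry over. Pictures are saved under pics/ and viewed, at most 10 in all, crops included, and the job is handed in when it is done.

Besides the shell and the picture viewer there is one more tool, called after "Call:" as name(argument=value, ...), one argument or row to a line, values as JSON. servo_tool: Moves the arm, as the interface text tells. Its arguments: {"type":"object","properties":{"plan":{"type":"array","items":{"type":"object","properties":{"xyz":{"type":"array","items":{"type":"number"}},"twist":{"type":"array","items":{"type":"number"}},"jaw":{"type":"number"}}}},"newtons":{"type":"number"}},"required":["plan"]}

```bash
mkdir -p pics; ls; python3 - <<'E'
from cell import env
import cv2
for n in ["top","side"]:
    c=env.read_camera(n); cv2.imwrite(f"pics/{n}0.png",c["img"][:,:,::-1]); print(n,c["camera_matrix"].round(1).tolist(),c["R"].round(4).tolist(),c["t"].round(4).tolist())
o=env.get_obs(); print(o)
E
```

```text
pics
top [[487.0, 0.0, 310.7], [0.0, 487.0, 191.6], [0.0, 0.0, 1.0]] [[-0.0105, -0.9999, -0.0092], [-0.9833, 0.012, -0.1815], [0.1816, 0.0071, -0.9833]] [0.0211, 0.4762, 1.6445]
side [[461.2, 0.0, 316.6], [0.0, 461.2, 200.4], [0.0, 0.0, 1.0]] [[0.997, -0.0767, 0.0141], [-0.0235, -0.4683, -0.8832], [0.0744, 0.8802, -0.4687]] [-0.481, 0.1202, 1.1916]
{'time_s': 0.1, 'qpos': array([75.92245013, 18.4328783 , -4.01609328, 83.16654642,  1.2957362 ,
       78.54031132, -3.26084072]), 'joint_velocities': array([-0.01300298, -0.11345433,  0.00699941, -0.07161979,  0.03593417,
       -0.05908434,  0.07164363]), 'effort': array([ 1.39941255e-05, -4.92572308e+01, -4.05539526e-01, -3.13398814e+01,
       -6.40356797e-02,  3.96020373e-02,  4.59296439e-05]), 'tool_pos': array([ 0.1669027 , -0.62802107,  0.4038046 ]), 'tool_rot': array([-1.79905536e+02,  5.93020990e-03,  1.48869582e+01]), 'force': array([-0.91095713, -0.26074257, -0.80952457]), 'wrist_torque': array([ 0.02400697,  0.03044275, -0.00239133]), 'grasp_force': 0.0, 'grip_width': 0.08739220821011803}
```

View pics/top0.png

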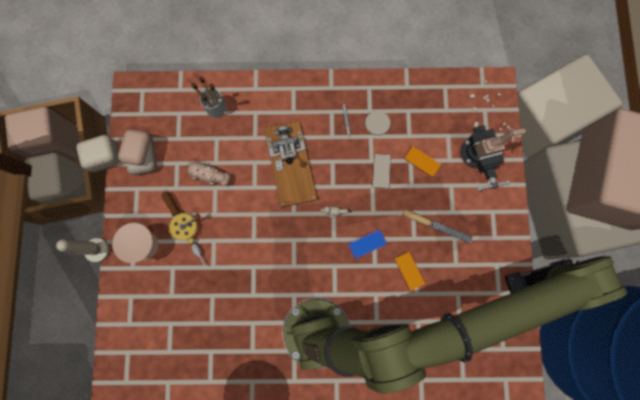

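View pics/side0.png

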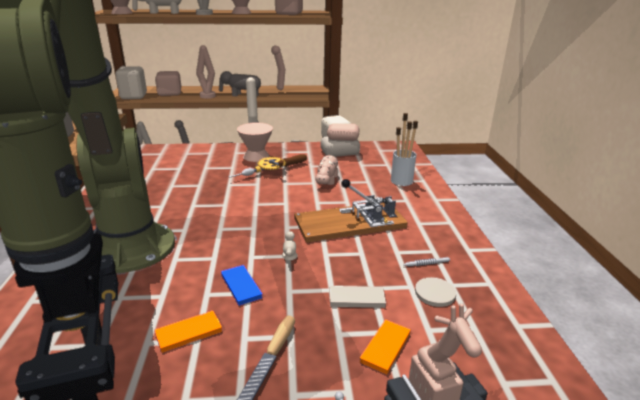

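Candidates for the plaque in the top view are grey (382,171), blue (367,244), orange (422,161) and orange (410,271); the coaster at (378,122) is round. I choose the grey one. The holder runs from (298,205), its near end, to (286,123), its far end. Next is a close crop, plus a fit of both outlines.

```bash
cat > h.py <<'E'
from cell import env
import cv2, numpy as np
def ray(c,uv,z):
    K,R,t=c["camera_matrix"],c["R"],c["t"]; C=-R.T@t
    d=(R.T@np.linalg.inv(K)@np.c_[np.atleast_2d(uv),np.ones(len(np.atleast_2d(uv)))].T).T
    return C+d*((z-C[2])/d[:,2])[:,None]
def proj(c,X):
    p=np.atleast_2d(X)@c["R"].T+c["t"]; p=p@c["camera_matrix"].T; return p[:,:2]/p[:,2:]
def rect(c,m,z,seed):
    n,l=cv2.connectedComponents(m.astype(np.uint8)); k=l[seed[1],seed[0]]; assert k
    ys,xs=np.nonzero(l==k); P=ray(c,np.c_[xs,ys].astype(float),z)[:,:2]
    r=cv2.minAreaRect((P*1000).astype(np.float32)); return r,P.mean(0),len(xs),(l==k)
E
python3 - <<'E'
from h import *
c=env.read_camera("top"); s=env.read_camera("side")
im=c["img"].astype(int)
h=cv2.cvtColor(c["img"],cv2.COLOR_RGB2HSV)
print(h[171,382],h[190,295],h[171,370],h[180,382])
m=(h[...,1]<75)&(h[...,2]>110); m[:,:370]=0; m[:148]=0;m[192:]=0; m[:,394:]=0
r,p,n,mk=rect(c,m,0.014,(382,171)); print("plaque",r,p,n)
def crop(cam,u,v,w,hh,k): return cv2.resize(cam["img"][v:v+hh,u:u+w,::-1],None,fx=k,fy=k,interpolation=cv2.INTER_CUBIC)
a=crop(c,255,110,150,110,5); b=crop(s,285,165,150,150,4)
b=np.pad(b,((0,0),(0,150),(0,0)))
cv2.imwrite("pics/c1.png",a); cv2.imwrite("pics/c2.png",b[:600,:600])
E
```

```text
[ 18  35 162] [ 15 160 142] [  7 145 134] [ 18  36 162]
plaque ((558.4945068359375, -236.5443572998047), (81.93448638916016, 156.90892028808594), 88.13631439208984) [ 0.55441811 -0.23244774] 682
```

View pics/c1.png

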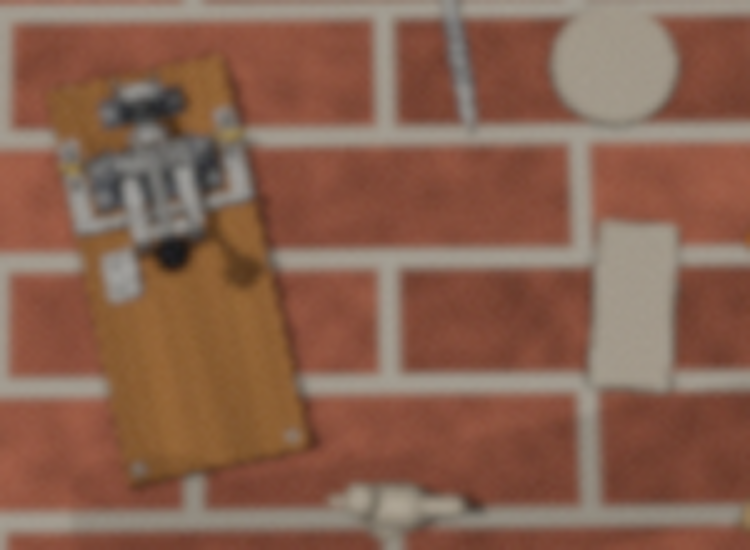

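View pics/c2.png

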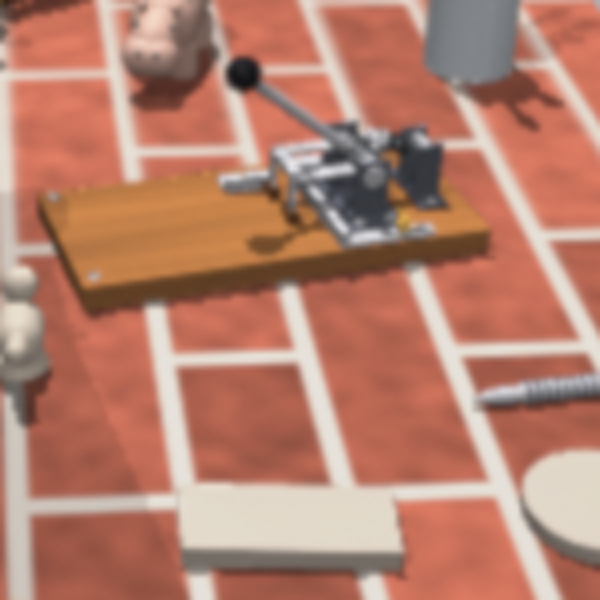

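The crops confirm the plaque is a plain grey-beige slab: top-crop corners (600,222), (678,226), (672,390), (591,385). Board corners are (48,95), (222,55), (312,447), (135,487). The knob is at (173,252), the stop's front face runs (78,233)–(250,197), and the fence is at (122,277). Next I fit the rigid poses.

```bash
python3 - <<'E'
from h import *
from scipy.optimize import least_squares
c=env.read_camera("top"); s=env.read_camera("side")
T=lambda a:(np.array(a,float)+.5)/5-.5+[255,110]; S=lambda a:(np.array(a,float)+.5)/4-.5+[285,165]
def tf(p,L): 
    L=np.array(L,float)/1000; a=p[2]; return np.c_[p[0]+L[:,0]*np.cos(a)-L[:,1]*np.sin(a),p[1]+L[:,0]*np.sin(a)+L[:,1]*np.cos(a),L[:,2]]
def fit(name,obs,p0):
    f=lambda p:np.concatenate([(proj(cam,tf(p,L))-uv).ravel() for cam,L,uv in obs])
    r=least_squares(f,p0,loss="soft_l1"); print(name,r.x[:2].round(4),np.degrees(r.x[2]).round(2),"res",r.fun.reshape(-1,2).round(1).tolist()); return r.x
h=fit("holder",[(c,[(170,65,20),(170,-65,20),(-125,-65,20),(-125,65,20)],T([(48,95),(222,55),(312,447),(135,487)])),
  (s,[(-125,65,20),(-125,-65,20),(170,-65,20)],S([(40,200),(86,295),(490,235)])),
  (c,[(3.8,0,128.9)],T([(173,252)])),(s,[(3.8,0,128.9)],S([(243,73)]))],[.55,0,0.2])
p=fit("plaque",[(c,[(60,28,14),(60,-28,14),(-60,-28,14),(-60,28,14)],T([(600,222),(678,226),(672,390),(591,385)])),
 (s,[(-60,28,14),(60,28,14),(60,-28,14),(-60,-28,14)],S([(180,490),(391,488),(404,548),(183,552)]))],[.55,-.23,0])
W=ray(c,T([(78,233),(250,197),(122,277)]),.032)[:,:2]-h[:2]; a=h[2]
print((W@np.array([[np.cos(a),-np.sin(a)],[np.sin(a),np.cos(a)]])*1000).round(1))
np.save("poses.npy",[h,p])
E
```

```text
holder [0.5623 0.082 ] 12.34 res [[-0.2, -0.2], [0.2, -0.0], [0.7, -0.0], [-0.1, 0.2], [-0.7, -1.4], [-0.0, -1.5], [0.9, -1.7], [0.9, 0.7], [0.3, 0.6]]
plaque [ 0.5537 -0.2378] -3.71 res [[-0.0, 0.1], [0.0, 0.1], [0.4, 0.2], [0.7, 0.4], [-0.2, -1.4], [0.1, -0.7], [0.5, 0.8], [0.0, -0.4]]
[[ 60.6  64.5]
 [ 58.7 -60. ]
 [ 22.2  40.9]]
```

```bash
cat >> h.py <<'E'
from scipy.spatial.transform import Rotation as Ro
def hol(x,y,z):
    h=np.load("poses.npy")[0]; a=h[2]; x,y=x/1000,y/1000
    return np.array([h[0]+x*np.cos(a)-y*np.sin(a),h[1]+x*np.sin(a)+y*np.cos(a),z/1000])
def mv(g,yaw,ob=None):
    """shift (cm) and twist (deg) in tool axes to bring the grasp point to g, tool down at yaw"""
    o=ob or env.get_obs(); A=Ro.from_euler("xyz",o["tool_rot"],degrees=True)
    B=Ro.from_euler("xyz",[180,0,yaw],degrees=True)
    d=A.inv().apply(np.array(g)+[0,0,.164]-o["tool_pos"])*100
    print(d.round(2).tolist(),(A.inv()*B).as_rotvec(degrees=True).round(1).tolist())
E
python3 - <<'E'
from h import *
mv(hol(3.8,0,220),12.34); mv(hol(3.8,0,129),12.34)
E
```

```text
[56.83, -58.46, 2.07] [-0.0, 0.0, 2.5]
[56.83, -58.45, 11.17] [-0.0, 0.0, 2.5]
```

Call:
servo_tool(
  plan=[
    {"xyz": [28, -29, 0], "twist": [0, 0, 2.5], "jaw": 0},
    {"xyz": [28, -29, 0], "twist": [0, 0, 2.5], "jaw": 0.2},
    {"xyz": [28, -29, 0], "twist": [0, 0, 2.5], "jaw": 0.2},
    {"xyz": [28, -29, 0], "twist": [0, 0, 2.5], "jaw": 0.2},
    {"xyz": [56.8, -58.4, 2], "twist": [0, 0, 2.5], "jaw": 0.2},
    {"xyz": [56.8, -58.4, 2], "twist": [0, 0, 2.5], "jaw": 0.2},
    {"xyz": [56.8, -58.4, 2], "twist": [0, 0, 2.5], "jaw": 0.2},
    {"xyz": [56.8, -58.4, 2], "twist": [0, 0, 2.5], "jaw": 0.2},
    {"xyz": [56.8, -58.4, 2], "twist": [0, 0, 2.5], "jaw": 0.2},
    {"xyz": [56.8, -58.4, 2], "twist": [0, 0, 2.5], "jaw": 0.2},
  ],
  newtons=15,
)

```text
time_s: 1.13
tool_pos: [0.3711, -0.2628, 0.3973]
tool_rot: [179.9, -0.0, 12.4]
force: [1.4, -1.0, 0.8]
grip_width: 0.0699
grasp_force: 0.0
```

```bash
python3 - <<'E'
from h import *
mv(hol(3.8,0,220),12.34); mv(hol(3.8,0,129),12.34)
E
```

```text
[26.44, -29.58, 1.3] [0.1, -0.0, 0.0]
[26.44, -29.59, 10.4] [0.1, -0.0, 0.0]
```

Call:
servo_tool(
  plan=[
    {"xyz": [26.4, -29.6, 1.3], "jaw": 0.2},
    {"xyz": [26.4, -29.6, 1.3], "jaw": 0.2},
    {"xyz": [26.4, -29.6, 1.3], "jaw": 0.2},
    {"xyz": [26.4, -29.6, 1.3], "jaw": 0.2},
    {"xyz": [26.4, -29.6, 1.3], "jaw": 0.2},
    {"xyz": [26.4, -29.6, 1.3], "jaw": 0.2},
    {"xyz": [26.4, -29.6, 1.3], "jaw": 0.2},
    {"xyz": [26.4, -29.6, 1.3], "jaw": 0.2},
    {"xyz": [26.4, -29.6, 1.3], "jaw": 0.2},
    {"xyz": [26.4, -29.6, 1.3], "jaw": 0.2},
  ],
)

```text
validation failed for argument at $.pl...
```

Call:
servo_tool(
  plan=[
    {"xyz": [0, 0, 0], "jaw": 0.2},
    {"xyz": [0, 0, 0], "jaw": 0.2},
  ],
)

```text
validation failed for argument at $.pl...
```

```bash
python3 - <<'E'
from h import *
o=env.get_obs(); print(o["tool_pos"],o["tool_rot"],o["grip_width"])
mv(hol(3.8,0,129),12.34)
c=env.read_camera("top"); s=env.read_camera("side")
p=proj(s,hol(3.8,0,129))[0]; print(p,proj(c,hol(3.8,0,129)))
x,y=int(p[0])-60,int(p[1])-60
a=cv2.resize(s["img"][y:y+100,x:x+120,::-1],None,fx=4,fy=4,interpolation=cv2.INTER_CUBIC)
cv2.imwrite("pics/k1.png",a)
E
```

```text
[ 0.37110016 -0.26276582  0.39725211] [ 1.79937577e+02 -8.85800506e-03  1.23736682e+01] 0.06985818031070366
[26.44, -29.59, 10.4] [0.1, -0.0, 0.0]
[345.71724329 183.39944478] [[290.0495547 160.6968857]]
```

View pics/k1.png

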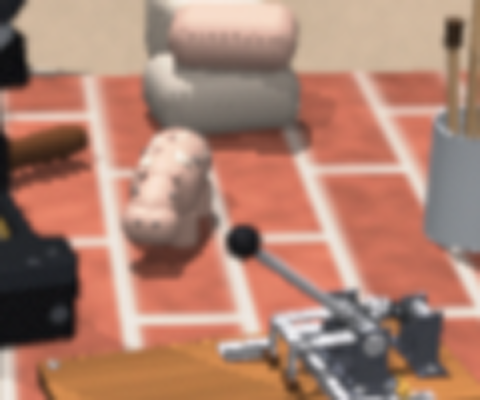

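The move was refused because twist is required. The crop shows the clip down and the knob at about (345.4,183) in the side view, against a predicted (345.7,183.4), so the holder pose is good.

Call:
servo_tool(
  plan=[
    {"xyz": [26.4, -29.6, 1.3], "twist": [0, 0, 0], "jaw": 0.2},
    {"xyz": [26.4, -29.6, 1.3], "twist": [0, 0, 0], "jaw": 0.2},
    {"xyz": [26.4, -29.6, 1.3], "twist": [0, 0, 0], "jaw": 0.2},
    {"xyz": [26.4, -29.6, 1.3], "twist": [0, 0, 0], "jaw": 0.2},
    {"xyz": [26.4, -29.6, 1.3], "twist": [0, 0, 0], "jaw": 0.2},
    {"xyz": [26.4, -29.6, 1.3], "twist": [0, 0, 0], "jaw": 0.2},
    {"xyz": [26.4, -29.6, 1.3], "twist": [0, 0, 0], "jaw": 0.2},
    {"xyz": [26.4, -29.6, 1.3], "twist": [0, 0, 0], "jaw": 0.2},
    {"xyz": [26.4, -29.6, 1.3], "twist": [0, 0, 0], "jaw": 0.2},
    {"xyz": [26.4, -29.6, 1.3], "twist": [0, 0, 0], "jaw": 0.2},
  ],
)

```text
time_s: 2.07
tool_pos: [0.566, 0.0853, 0.3841]
tool_rot: [-179.8, -0.1, 12.6]
force: [-0.0, 0.0, 0.2]
grip_width: 0.0697
grasp_force: 0.0
```

Call:
servo_tool(
  plan=[
    {"xyz": [0, 0, 0], "twist": [0, 0, 0], "jaw": 0.2},
    {"xyz": [0, 0, 0], "twist": [0, 0, 0], "jaw": 0.2},
  ],
)

```text
time_s: 2.23
tool_pos: [0.5652, 0.0818, 0.3836]
tool_rot: [-180.0, 0.1, 12.5]
force: [-0.3, -0.0, -0.2]
grip_width: 0.0697
grasp_force: 0.0
```

```bash
python3 - <<'E'
from h import *
mv(hol(3.8,0,129),12.34)
E
```

```text
[0.11, -0.08, 9.06] [-0.0, 0.1, 0.2]
```

Call:
servo_tool(
  plan=[
    {"xyz": [0.1, -0.1, 4], "twist": [0, 0, 0], "jaw": 0.2},
    {"xyz": [0.1, -0.1, 7], "twist": [0, 0, 0], "jaw": 0.2},
    {"xyz": [0.1, -0.1, 9.1], "twist": [0, 0, 0], "jaw": 0.2},
    {"xyz": [0.1, -0.1, 9.1], "twist": [0, 0, 0], "jaw": 0.2},
    {"xyz": [0.1, -0.1, 9.1], "twist": [0, 0, 0], "jaw": 1},
    {"xyz": [0.1, -0.1, 9.1], "twist": [0, 0, 0], "jaw": 1},
    {"xyz": [0.1, -0.1, 9.1], "twist": [0, 0, 0], "jaw": 1},
    {"xyz": [0.1, -0.1, 9.1], "twist": [0, 0, 0], "jaw": 1},
    {"xyz": [0.1, -0.1, 9.1], "twist": [0, 0, 0], "jaw": 1},
    {"xyz": [0.1, -0.1, 9.1], "twist": [0, 0, 0], "jaw": 1},
  ],
  newtons=25,
)

```text
time_s: 3.07
tool_pos: [0.566, 0.0821, 0.2939]
tool_rot: [180.0, -0.1, 12.4]
force: [-1.1, -0.4, -0.0]
grip_width: 0.0379
grasp_force: 0.0
```

```bash
python3 - <<'E'
from h import *
o=env.get_obs(); print(o["tool_pos"],o["grip_width"],o["grasp_force"],o["force"])
q=np.linspace(0,.9,11)[1:]
print((np.c_[-115*np.cos(.698+q)+115*np.cos(.698),-(115*np.sin(.698+q)-115*np.sin(.698))]/10).round(2).tolist())
E
```

```text
[0.56596722 0.08212975 0.29386947] 0.037943083021293164 0.0 [-1.08106955 -0.36745057 -0.04508431]
[[0.7, -0.76], [1.47, -1.46], [2.29, -2.08], [3.17, -2.63], [4.09, -3.1], [5.05, -3.48], [6.05, -3.77], [7.06, -3.98], [8.09, -4.09], [9.12, -4.1]]
```

Still closing; finish the grip, then follow the arc.

Call:
servo_tool(
  plan=[
    {"xyz": [0, 0, 0], "twist": [0, 0, 0], "jaw": 1},
    {"xyz": [0, 0, 0], "twist": [0, 0, 0], "jaw": 1},
    {"xyz": [0, 0, 0], "twist": [0, 0, 0], "jaw": 1},
    {"xyz": [0, 0, 0], "twist": [0, 0, 0], "jaw": 1},
    {"xyz": [0, 0, 0], "twist": [0, 0, 0], "jaw": 1},
  ],
)

```text
time_s: 3.48
tool_pos: [0.5656, 0.0834, 0.2933]
tool_rot: [-179.9, -0.0, 12.5]
force: [-1.5, 4.7, 3.0]
grip_width: 0.0245
grasp_force: 25.0
```

Call:
servo_tool(
  plan=[
    {"xyz": [0.35, 0, -0.38], "twist": [0, 0, 0], "jaw": 1},
    {"xyz": [0.7, 0, -0.76], "twist": [0, 0, 0], "jaw": 1},
    {"xyz": [1.1, 0, -1.1], "twist": [0, 0, 0], "jaw": 1},
    {"xyz": [1.47, 0, -1.46], "twist": [0, 0, 0], "jaw": 1},
    {"xyz": [1.87, 0, -1.78], "twist": [0, 0, 0], "jaw": 1},
    {"xyz": [2.29, 0, -2.08], "twist": [0, 0, 0], "jaw": 1},
    {"xyz": [2.29, 0, -2.08], "twist": [0, 0, 0], "jaw": 1},
  ],
)

```text
time_s: 4.07
tool_pos: [0.5865, 0.0878, 0.312]
tool_rot: [-179.9, 0.4, 12.4]
force: [-5.5, 4.0, -2.6]
grip_width: 0.0244
grasp_force: 25.0
```

Call:
servo_tool(
  plan=[
    {"xyz": [0.44, 0, -0.28], "twist": [0, 0, 0], "jaw": 1},
    {"xyz": [0.88, 0, -0.55], "twist": [0, 0, 0], "jaw": 1},
    {"xyz": [1.34, 0, -0.8], "twist": [0, 0, 0], "jaw": 1},
    {"xyz": [1.8, 0, -1.02], "twist": [0, 0, 0], "jaw": 1},
    {"xyz": [2.28, 0, -1.22], "twist": [0, 0, 0], "jaw": 1},
    {"xyz": [2.76, 0, -1.4], "twist": [0, 0, 0], "jaw": 1},
    {"xyz": [3.26, 0, -1.56], "twist": [0, 0, 0], "jaw": 1},
    {"xyz": [3.76, 0, -1.69], "twist": [0, 0, 0], "jaw": 1},
    {"xyz": [4.26, 0, -1.8], "twist": [0, 0, 0], "jaw": 1},
    {"xyz": [4.77, 0, -1.9], "twist": [0, 0, 0], "jaw": 1},
  ],
)

```text
time_s: 4.9
tool_pos: [0.6354, 0.098, 0.3331]
tool_rot: [-179.9, -0.1, 12.4]
force: [0.3, 4.9, -0.7]
grip_width: 0.0244
grasp_force: 25.0
```

Call:
servo_tool(
  plan=[
    {"xyz": [0.51, 0, -0.07], "twist": [0, 0, 0], "jaw": 1},
    {"xyz": [1.03, 0, -0.1], "twist": [0, 0, 0], "jaw": 1},
    {"xyz": [1.54, 0, -0.12], "twist": [0, 0, 0], "jaw": 1},
    {"xyz": [2.05, 0, -0.12], "twist": [0, 0, 0], "jaw": 1},
    {"xyz": [2.05, 0, -0.12], "twist": [0, 0, 0], "jaw": 1},
  ],
)

```text
time_s: 5.32
tool_pos: [0.656, 0.1023, 0.3345]
tool_rot: [-179.9, -0.2, 12.4]
force: [2.8, 5.5, 2.3]
grip_width: 0.0241
grasp_force: 25.0
```

```bash
python3 - <<'E'
from h import *
o=env.get_obs(); print(o["tool_pos"],o["grip_width"],o["grasp_force"],o["force"]); mv(hol(95,0,170),12.34)
E
```

```text
[0.65602165 0.1023452  0.33453692] 0.02408775596201554 25.013861982151866 [2.81527292 5.46640767 2.30587254]
[-0.09, -0.02, 0.05] [-0.1, -0.2, 0.1]
```

Call:
servo_tool(
  plan=[
    {"xyz": [-0.1, 0, 0], "twist": [0, 0, 0], "jaw": 0.6},
    {"xyz": [-0.1, 0, 0], "twist": [0, 0, 0], "jaw": 0.4},
    {"xyz": [-0.1, 0, 0], "twist": [0, 0, 0], "jaw": 0.2},
    {"xyz": [-0.1, 0, 0], "twist": [0, 0, 0], "jaw": 0.15},
    {"xyz": [-0.1, 0, -2], "twist": [0, 0, 0], "jaw": 0.15},
    {"xyz": [-0.1, 0, -5.5], "twist": [0, 0, 0], "jaw": 0.15},
    {"xyz": [-0.1, 0, -8], "twist": [0, 0, 0], "jaw": 0.15},
    {"xyz": [-0.1, 0, -8], "twist": [0, 0, 0], "jaw": 0.15},
  ],
)

```text
time_s: 5.98
tool_pos: [0.6548, 0.1013, 0.4201]
tool_rot: [179.9, -0.5, 12.3]
force: [0.7, 0.8, 0.4]
grip_width: 0.069
grasp_force: 0.0
```

```bash
python3 - <<'E'
from h import *
s=env.read_camera("side"); v=cv2.cvtColor(s["img"],cv2.COLOR_RGB2GRAY)
for k in [(3.8,129),(95,170)]:
    p=proj(s,hol(k[0],0,k[1]))[0].round().astype(int); print(p,v[p[1]-2:p[1]+3,p[0]-2:p[0]+3].mean())
p=np.load("poses.npy")[1]; g=p[:2]+.03*np.array([-np.cos(p[2]),-np.sin(p[2])]); print(g)
mv([*g,.10],-3.71); mv([*g,.021],-3.71)
E
```

```text
[346 183] 189.6
[378 166] 27.8
[ 0.52373679 -0.23581213]
[-20.03, 30.1, 15.28] [0.1, -0.3, 16.0]
[-20.08, 30.08, 23.18] [0.1, -0.3, 16.0]
```

Call:
servo_tool(
  plan=[
    {"xyz": [-10, 15, 0], "twist": [0, 0, 8], "jaw": 0.15},
    {"xyz": [-10, 15, 0], "twist": [0, 0, 8], "jaw": 0.15},
    {"xyz": [-10, 15, 0], "twist": [0, 0, 8], "jaw": 0.15},
    {"xyz": [-10, 15, 0], "twist": [0, 0, 8], "jaw": 0.15},
    {"xyz": [-20, 30.1, 8], "twist": [0, 0, 16], "jaw": 0.15},
    {"xyz": [-20, 30.1, 8], "twist": [0, 0, 16], "jaw": 0.15},
    {"xyz": [-20, 30.1, 8], "twist": [0, 0, 16], "jaw": 0.15},
    {"xyz": [-20, 30.1, 12], "twist": [0, 0, 16], "jaw": 0.15},
    {"xyz": [-20, 30.1, 15], "twist": [0, 0, 16], "jaw": 0.15},
    {"xyz": [-20, 30.1, 15], "twist": [0, 0, 16], "jaw": 0.15},
  ],
)

```text
time_s: 6.87
tool_pos: [0.5221, -0.2354, 0.2667]
tool_rot: [179.9, 0.0, -3.8]
force: [0.4, 0.0, -0.8]
grip_width: 0.074
grasp_force: 0.0
```

Call:
servo_tool(
  plan=[
    {"xyz": [0, 0, 0], "twist": [0, 0, 0], "jaw": 0.15},
    {"xyz": [0, 0, 0], "twist": [0, 0, 0], "jaw": 0.15},
  ],
)

```text
time_s: 7.03
tool_pos: [0.5213, -0.2347, 0.2649]
tool_rot: [-179.9, 0.4, -3.9]
force: [0.9, 0.9, 0.5]
grip_width: 0.0735
grasp_force: 0.0
```

```bash
python3 - <<'E'
from h import *
mv([0.5237,-.2358,.022],-3.71)
s=env.read_camera("side")
a=cv2.resize(s["img"][210:330,280:430,::-1],None,fx=4,fy=4,interpolation=cv2.INTER_CUBIC)
cv2.imwrite("pics/p1.png",a)
E
```

```text
[0.3, 0.11, 7.89] [-0.1, 0.4, -0.1]
```

View pics/p1.png

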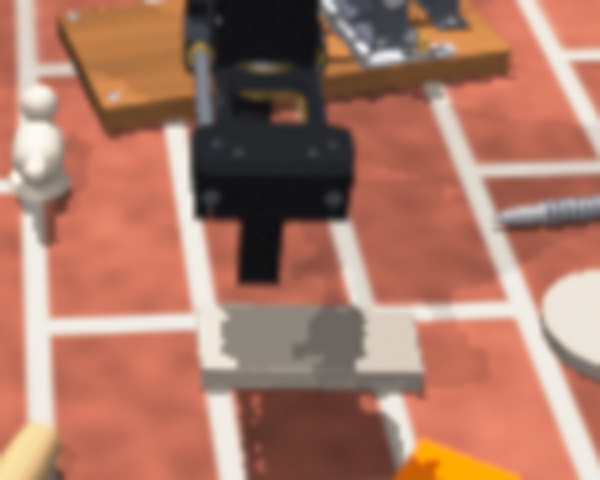

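The gripper is above the plaque's rear part (plaque at crop (200–420, 305–390), finger at (262,280)). Descend and grip.

Call:
servo_tool(
  plan=[
    {"xyz": [0.2, 0.1, 3.5], "twist": [0, 0, 0], "jaw": 0.15},
    {"xyz": [0.2, 0.1, 6], "twist": [0, 0, 0], "jaw": 0.15},
    {"xyz": [0.2, 0.1, 7.8], "twist": [0, 0, 0], "jaw": 0.15},
    {"xyz": [0.2, 0.1, 7.8], "twist": [0, 0, 0], "jaw": 0.15},
    {"xyz": [0.2, 0.1, 7.8], "twist": [0, 0, 0], "jaw": 1},
    {"xyz": [0.2, 0.1, 7.8], "twist": [0, 0, 0], "jaw": 1},
    {"xyz": [0.2, 0.1, 7.8], "twist": [0, 0, 0], "jaw": 1},
    {"xyz": [0.2, 0.1, 7.8], "twist": [0, 0, 0], "jaw": 1},
    {"xyz": [0.2, 0.1, 7.8], "twist": [0, 0, 0], "jaw": 1},
    {"xyz": [0.2, 0.1, 7.8], "twist": [0, 0, 0], "jaw": 1},
  ],
  newtons=30,
)

```text
time_s: 7.92
tool_pos: [0.5269, -0.2342, 0.1926]
tool_rot: [179.9, -0.2, -3.6]
force: [-0.5, 0.3, 6.0]
grip_width: 0.0555
grasp_force: 29.9
```

```bash
python3 - <<'E'
from h import *
o=env.get_obs(); print(o["tool_pos"],o["tool_rot"],o["grip_width"],o["grasp_force"],o["force"])
E
```

```text
[ 0.52692666 -0.23416806  0.19255241] [ 1.79896923e+02 -1.78768095e-01 -3.61060384e+00] 0.05553474241711355 29.90894705057144 [-0.47131581  0.31997468  6.01371354]
```

Call:
servo_tool(
  plan=[
    {"xyz": [0, 0, -0.5], "twist": [0, 0, 0], "jaw": 1},
    {"xyz": [0, 0, -1.5], "twist": [0, 0, 0], "jaw": 1},
    {"xyz": [0, 0, -3], "twist": [0, 0, 0], "jaw": 1},
    {"xyz": [0, 0, -5], "twist": [0, 0, 0], "jaw": 1},
    {"xyz": [0, 0, -5], "twist": [0, 0, 0], "jaw": 1},
    {"xyz": [0, 0, -5], "twist": [0, 0, 0], "jaw": 1},
  ],
)

```text
time_s: 8.42
tool_pos: [0.5262, -0.234, 0.2415]
tool_rot: [179.9, -0.1, -3.6]
force: [-0.2, -0.5, -3.1]
grip_width: 0.055
grasp_force: 29.9
```

```bash
python3 - <<'E'
from h import *
o=env.get_obs(); print(o["tool_pos"],o["tool_rot"],o["grip_width"],o["grasp_force"],o["force"],o["wrist_torque"])
s=env.read_camera("side")
a=cv2.resize(s["img"][190:310,280:430,::-1],None,fx=4,fy=4,interpolation=cv2.INTER_CUBIC)
cv2.imwrite("pics/p2.png",a)
E
```

```text
[ 0.52620924 -0.23399744  0.24150822] [ 1.79932073e+02 -1.10063184e-01 -3.62533698e+00] 0.05502084478437473 29.90164965391159 [-0.15703288 -0.45011902 -3.07702383] [0.01360388 0.14841717 0.03275134]
```

View pics/p2.png

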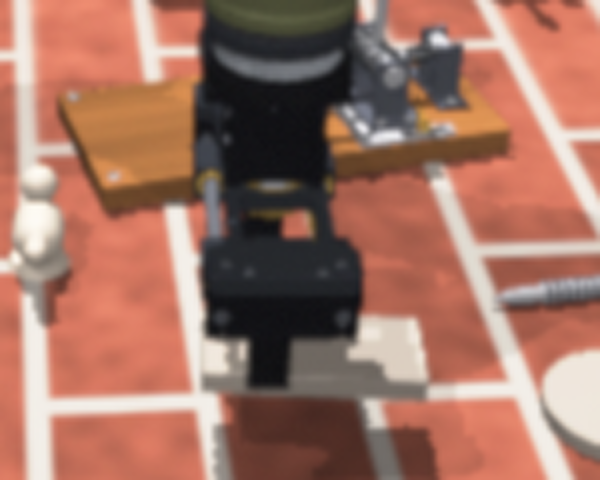

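The plaque is held level, with the finger at crop (268,385) and the plaque at (205–425, 320–395). Carry it over the rear of the board.

```bash
python3 - <<'E'
from h import *
mv(hol(-72,-6,110),12.34);mv(hol(-72,-6,50),12.34)
E
```

```text
[-5.09, -29.2, -3.38] [0.0, 0.0, -16.0]
[-5.09, -29.2, 2.62] [0.0, 0.0, -16.0]
```

Call:
servo_tool(
  plan=[
    {"xyz": [0, 0, -3.4], "twist": [0, 0, 0], "jaw": 1},
    {"xyz": [-2, -10, -3.4], "twist": [0, 0, -5], "jaw": 1},
    {"xyz": [-2, -10, -3.4], "twist": [0, 0, -5], "jaw": 1},
    {"xyz": [-2, -10, -3.4], "twist": [0, 0, -8], "jaw": 1},
    {"xyz": [-5.1, -29.2, -3.4], "twist": [0, 0, -16], "jaw": 1},
    {"xyz": [-5.1, -29.2, -3.4], "twist": [0, 0, -16], "jaw": 1},
    {"xyz": [-5.1, -29.2, -3.4], "twist": [0, 0, -16], "jaw": 1},
    {"xyz": [-5.1, -29.2, -3.4], "twist": [0, 0, -16], "jaw": 1},
    {"xyz": [-5.1, -29.2, -3.4], "twist": [0, 0, -16], "jaw": 1},
    {"xyz": [-5.1, -29.2, -3.4], "twist": [0, 0, -16], "jaw": 1},
  ],
)

```text
time_s: 9.3
tool_pos: [0.4913, 0.0684, 0.2737]
tool_rot: [-179.8, 0.1, 13.0]
force: [-0.8, 0.9, -3.1]
grip_width: 0.0553
grasp_force: 29.9
```

Call:
servo_tool(
  plan=[
    {"xyz": [0, 0, 0], "twist": [0, 0, 0], "jaw": 1},
    {"xyz": [0, 0, 0], "twist": [0, 0, 0], "jaw": 1},
  ],
)

```text
time_s: 9.47
tool_pos: [0.493, 0.0601, 0.2735]
tool_rot: [180.0, 0.1, 12.4]
force: [0.0, -0.5, -3.0]
grip_width: 0.0551
grasp_force: 29.9
```

```bash
python3 - <<'E'
from h import *
o=env.get_obs(); print(o["tool_pos"],o["grip_width"])
mv(hol(-72,-6,50),12.34)
c=env.read_camera("top")
cv2.imwrite("pics/b1.png",cv2.resize(c["img"][110:230,250:400,::-1],None,fx=4,fy=4,interpolation=cv2.INTER_CUBIC))
E
```

```text
[0.49299935 0.06005513 0.27346687] 0.055142468449487295
[0.05, -0.07, 5.95] [0.0, 0.1, 0.1]
```

View pics/b1.png

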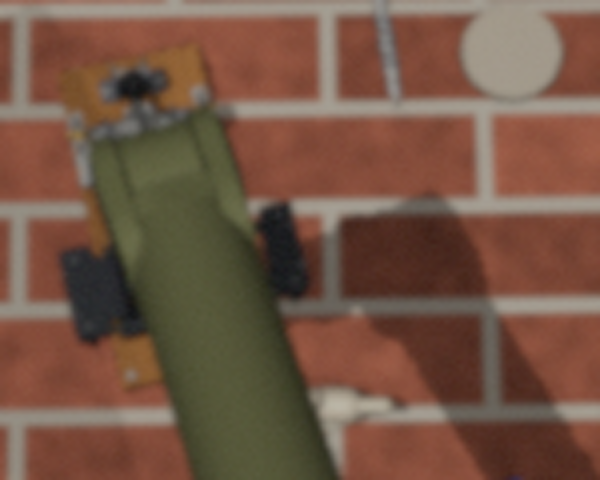

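The arm hides the plaque from above, with the holder visible around (130,80) and the gripper centred over the board. Lower by feel.

Call:
servo_tool(
  plan=[
    {"xyz": [0, 0, 2.5], "twist": [0, 0, 0], "jaw": 1},
    {"xyz": [0, 0, 4.5], "twist": [0, 0, 0], "jaw": 1},
    {"xyz": [0, 0, 5.5], "twist": [0, 0, 0], "jaw": 1},
    {"xyz": [0, 0, 5.7], "twist": [0, 0, 0], "jaw": 1},
    {"xyz": [0, 0, 5.7], "twist": [0, 0, 0], "jaw": 1},
  ],
)

```text
time_s: 9.93
tool_pos: [0.4934, 0.0598, 0.2169]
tool_rot: [-180.0, 0.1, 12.3]
force: [0.1, 0.8, -1.9]
grip_width: 0.055
grasp_force: 29.9
```

Call:
servo_tool(
  plan=[
    {"xyz": [0, 0, 0.1], "twist": [0, 0, 0], "jaw": 1},
    {"xyz": [0, 0, 0.2], "twist": [0, 0, 0], "jaw": 1},
    {"xyz": [0, 0, 0.2], "twist": [0, 0, 0], "jaw": 1},
  ],
)

```text
time_s: 10.18
tool_pos: [0.4939, 0.0608, 0.2163]
tool_rot: [180.0, -0.1, 12.4]
force: [0.5, -0.7, -3.3]
grip_width: 0.0553
grasp_force: 29.9
```

Call:
servo_tool(
  plan=[
    {"xyz": [0, 0, 0.1], "twist": [0, 0, 0], "jaw": 1},
    {"xyz": [0, 0, 0.2], "twist": [0, 0, 0], "jaw": 1},
    {"xyz": [0, 0, 0.2], "twist": [0, 0, 0], "jaw": 1},
  ],
)

```text
time_s: 10.43
tool_pos: [0.4937, 0.0608, 0.2138]
tool_rot: [180.0, -0.0, 12.4]
force: [-0.7, -0.7, -2.1]
grip_width: 0.0552
grasp_force: 29.9
```

Call:
servo_tool(
  plan=[
    {"xyz": [0, 0, 0.1], "twist": [0, 0, 0], "jaw": 1},
    {"xyz": [0, 0, 0.1], "twist": [0, 0, 0], "jaw": 1},
    {"xyz": [0, 0, 0.1], "twist": [0, 0, 0], "jaw": 1},
  ],
)

```text
time_s: 10.68
tool_pos: [0.4936, 0.0607, 0.2127]
tool_rot: [180.0, -0.0, 12.4]
force: [-0.1, 0.1, -0.4]
grip_width: 0.0551
grasp_force: 29.9
```

Call:
servo_tool(
  plan=[
    {"xyz": [0, 0, 0.1], "twist": [0, 0, 0], "jaw": 1},
    {"xyz": [0, 0, 0.1], "twist": [0, 0, 0], "jaw": 1},
    {"xyz": [0, 0, 0.1], "twist": [0, 0, 0], "jaw": 1},
  ],
)

```text
time_s: 10.93
tool_pos: [0.4937, 0.0609, 0.2126]
tool_rot: [179.9, 0.0, 12.4]
force: [-3.4, -0.5, 8.2]
grip_width: 0.0554
grasp_force: 29.9
```

Call:
servo_tool(
  plan=[
    {"xyz": [0, 0, 0.1], "twist": [0, 0, 0], "jaw": 1},
    {"xyz": [0, 0, 0.1], "twist": [0, 0, 0], "jaw": 1},
    {"xyz": [0, 0, 0.1], "twist": [0, 0, 0], "jaw": 1},
  ],
)

```text
time_s: 11.18
tool_pos: [0.4938, 0.061, 0.2125]
tool_rot: [179.9, 0.0, 12.4]
force: [-6.0, -1.2, 16.7]
grip_width: 0.0551
grasp_force: 29.9
```

Contact came at the predicted height. I'll release, regrip deeper, and use a light 6 N grip so that slip limits the push.

Call:
servo_tool(
  plan=[
    {"xyz": [0, 0, -0.2], "twist": [0, 0, 0], "jaw": 1},
    {"xyz": [0, 0, -0.2], "twist": [0, 0, 0], "jaw": 0.2},
    {"xyz": [0, 0, -0.2], "twist": [0, 0, 0], "jaw": 0.2},
    {"xyz": [0, 0, -0.2], "twist": [0, 0, 0], "jaw": 0.2},
    {"xyz": [0, 0, 0.2], "twist": [0, 0, 0], "jaw": 0.2},
    {"xyz": [0, 0, 0.5], "twist": [0, 0, 0], "jaw": 0.2},
    {"xyz": [0, 0, 0.5], "twist": [0, 0, 0], "jaw": 0.2},
  ],
  newtons=6,
)

```text
time_s: 11.77
tool_pos: [0.493, 0.0606, 0.2046]
tool_rot: [-180.0, 0.1, 12.4]
force: [-0.4, 0.3, 0.0]
grip_width: 0.0694
grasp_force: 0.0
```

Call:
servo_tool(
  plan=[
    {"xyz": [0, 0, 0], "twist": [0, 0, 0], "jaw": 1},
    {"xyz": [0, 0, 0], "twist": [0, 0, 0], "jaw": 1},
    {"xyz": [0, 0, 0], "twist": [0, 0, 0], "jaw": 1},
    {"xyz": [0, 0, 0], "twist": [0, 0, 0], "jaw": 1},
    {"xyz": [0, 0, 0], "twist": [0, 0, 0], "jaw": 1},
  ],
)

```text
time_s: 12.18
tool_pos: [0.4935, 0.0608, 0.2055]
tool_rot: [180.0, -0.0, 12.4]
force: [0.1, 0.0, 0.1]
grip_width: 0.0564
grasp_force: 6.0
```

```bash
python3 - <<'E'
from h import *
o=env.get_obs(); print(o["tool_pos"],o["tool_rot"],o["grip_width"],o["force"],o["grasp_force"])
mv(hol(-40,-2,41),12.34)
E
```

```text
[0.49346277 0.06076629 0.20551601] [ 1.79998265e+02 -6.67438150e-03  1.23842554e+01] 0.05638913074062121 [0.12417528 0.01285177 0.07663504] 5.968410819768906
[3.18, -0.4, 0.05] [0.0, -0.0, 0.0]
```

Call:
servo_tool(
  plan=[
    {"xyz": [0.4, -0.05, 0], "twist": [0, 0, 0], "jaw": 1},
    {"xyz": [0.9, -0.1, 0], "twist": [0, 0, 0], "jaw": 1},
    {"xyz": [1.4, -0.15, 0], "twist": [0, 0, 0], "jaw": 1},
    {"xyz": [1.9, -0.2, 0], "twist": [0, 0, 0], "jaw": 1},
    {"xyz": [2.4, -0.3, 0], "twist": [0, 0, 0], "jaw": 1},
    {"xyz": [2.8, -0.3, 0], "twist": [0, 0, 0], "jaw": 1},
    {"xyz": [3, -0.3, 0], "twist": [0, 0, 0], "jaw": 1},
    {"xyz": [3.2, -0.3, 0], "twist": [0, 0, 0], "jaw": 1},
    {"xyz": [3.2, -0.3, 0], "twist": [0, 0, 0], "jaw": 1},
  ],
)

```text
time_s: 12.93
tool_pos: [0.5244, 0.0708, 0.2054]
tool_rot: [-180.0, -0.0, 12.4]
force: [-0.3, 0.0, 1.1]
grip_width: 0.0559
grasp_force: 6.0
```

Call:
servo_tool(
  plan=[
    {"xyz": [0.1, 0, 0], "twist": [0, 0, 0], "jaw": 1},
    {"xyz": [0.2, 0, 0], "twist": [0, 0, 0], "jaw": 1},
    {"xyz": [0.3, 0, 0], "twist": [0, 0, 0], "jaw": 1},
    {"xyz": [0.4, 0, 0], "twist": [0, 0, 0], "jaw": 1},
    {"xyz": [0.4, 0, 0], "twist": [0, 0, 0], "jaw": 1},
  ],
)

```text
time_s: 13.35
tool_pos: [0.5282, 0.0713, 0.2055]
tool_rot: [180.0, -0.0, 12.4]
force: [-1.1, -0.4, -0.6]
grip_width: 0.0559
grasp_force: 6.0
```

Call:
servo_tool(
  plan=[
    {"xyz": [0.1, 0, 0], "twist": [0, 0, 0], "jaw": 1},
    {"xyz": [0.2, 0, 0], "twist": [0, 0, 0], "jaw": 1},
    {"xyz": [0.3, 0, 0], "twist": [0, 0, 0], "jaw": 1},
    {"xyz": [0.3, 0, 0], "twist": [0, 0, 0], "jaw": 1},
  ],
)

```text
time_s: 13.68
tool_pos: [0.5312, 0.0721, 0.2055]
tool_rot: [-180.0, -0.0, 12.4]
force: [-0.9, 0.0, -1.1]
grip_width: 0.0561
grasp_force: 6.0
```

Call:
servo_tool(
  plan=[
    {"xyz": [0.1, 0, 0], "twist": [0, 0, 0], "jaw": 1},
    {"xyz": [0.2, 0, 0], "twist": [0, 0, 0], "jaw": 1},
    {"xyz": [0.2, 0, 0], "twist": [0, 0, 0], "jaw": 1},
  ],
)

```text
time_s: 13.93
tool_pos: [0.5331, 0.0725, 0.2055]
tool_rot: [-180.0, -0.0, 12.4]
force: [-0.6, -0.3, -1.2]
grip_width: 0.056
grasp_force: 6.0
```

Call:
servo_tool(
  plan=[
    {"xyz": [0.1, 0, 0], "twist": [0, 0, 0], "jaw": 1},
    {"xyz": [0.2, 0, 0], "twist": [0, 0, 0], "jaw": 1},
    {"xyz": [0.2, 0, 0], "twist": [0, 0, 0], "jaw": 1},
  ],
)

```text
time_s: 14.18
tool_pos: [0.5349, 0.0729, 0.2055]
tool_rot: [180.0, -0.0, 12.4]
force: [-1.7, -0.2, -1.2]
grip_width: 0.0558
grasp_force: 6.0
```

Call:
servo_tool(
  plan=[
    {"xyz": [0.1, 0, 0], "twist": [0, 0, 0], "jaw": 1},
    {"xyz": [0.1, 0, 0], "twist": [0, 0, 0], "jaw": 1},
  ],
)

```text
time_s: 14.35
tool_pos: [0.5353, 0.0731, 0.2054]
tool_rot: [180.0, 0.1, 12.4]
force: [-5.0, -0.5, 3.2]
grip_width: 0.0561
grasp_force: 6.0
```

Call:
servo_tool(
  plan=[
    {"xyz": [0.1, 0, 0], "twist": [0, 0, 0], "jaw": 1},
    {"xyz": [0.1, 0, 0], "twist": [0, 0, 0], "jaw": 1},
  ],
)

```text
time_s: 14.52
tool_pos: [0.5359, 0.0732, 0.2053]
tool_rot: [180.0, 0.2, 12.4]
force: [-6.3, -0.8, 3.3]
grip_width: 0.0561
grasp_force: 6.0
```

Call:
servo_tool(
  plan=[
    {"xyz": [0.1, 0, 0], "twist": [0, 0, 0], "jaw": 1},
    {"xyz": [0.1, 0, 0], "twist": [0, 0, 0], "jaw": 1},
  ],
)

```text
time_s: 14.68
tool_pos: [0.5366, 0.0733, 0.2051]
tool_rot: [180.0, 0.3, 12.4]
force: [-6.6, -1.6, 4.0]
grip_width: 0.056
grasp_force: 6.0
```

The end stop is met at about 5–6 N, which puts the face at x ≈ 59 as seen. Now ease off slightly and approach the fence.

Call:
servo_tool(
  plan=[
    {"xyz": [-0.1, 0, 0], "twist": [0, 0, 0], "jaw": 1},
    {"xyz": [-0.15, -0.08, 0], "twist": [0, 0, 0], "jaw": 1},
    {"xyz": [-0.15, -0.15, 0], "twist": [0, 0, 0], "jaw": 1},
    {"xyz": [-0.15, -0.2, 0], "twist": [0, 0, 0], "jaw": 1},
    {"xyz": [-0.15, -0.2, 0], "twist": [0, 0, 0], "jaw": 1},
  ],
)

```text
time_s: 15.1
tool_pos: [0.5357, 0.0744, 0.2052]
tool_rot: [179.9, 0.1, 12.3]
force: [-2.9, -4.1, -1.4]
grip_width: 0.056
grasp_force: 6.0
```

Call:
servo_tool(
  plan=[
    {"xyz": [0, -0.05, 0], "twist": [0, 0, 0], "jaw": 1},
    {"xyz": [0, -0.05, 0], "twist": [0, 0, 0], "jaw": 1},
  ],
)

```text
time_s: 15.27
tool_pos: [0.5356, 0.0751, 0.2052]
tool_rot: [180.0, 0.1, 12.3]
force: [-3.9, -4.6, -1.5]
grip_width: 0.0563
grasp_force: 6.0
```

Call:
servo_tool(
  plan=[
    {"xyz": [0, -0.05, 0], "twist": [0, 0, 0], "jaw": 1},
    {"xyz": [0, -0.05, 0], "twist": [0, 0, 0], "jaw": 1},
  ],
)

```text
time_s: 15.43
tool_pos: [0.5354, 0.0757, 0.2052]
tool_rot: [180.0, 0.1, 12.4]
force: [-3.4, -3.8, -0.8]
grip_width: 0.0558
grasp_force: 6.0
```

```bash
python3 - <<'E'
from h import *
o=env.get_obs(); print(o["tool_pos"],o["tool_rot"],o["grip_width"],o["force"],o["wrist_torque"])
mv(hol(-29,0,41),12.34)
E
```

```text
[0.53542678 0.07566097 0.20520475] [1.79967433e+02 6.22027907e-02 1.23520114e+01] 0.05581266386386524 [-3.41240942 -3.81120457 -0.80301765] [-0.88319095  0.76014155 -0.13369831]
[-0.14, -0.05, 0.02] [0.0, 0.1, 0.0]
```

Call:
servo_tool(
  plan=[
    {"xyz": [-0.03, -0.05, 0], "twist": [0, 0, 0], "jaw": 1},
    {"xyz": [-0.03, -0.05, 0], "twist": [0, 0, 0], "jaw": 1},
  ],
)

```text
time_s: 15.6
tool_pos: [0.5351, 0.0767, 0.2053]
tool_rot: [-180.0, 0.0, 12.4]
force: [-3.5, -2.8, -2.8]
grip_width: 0.0562
grasp_force: 6.0
```

Call:
servo_tool(
  plan=[
    {"xyz": [0, -0.05, 0], "twist": [0, 0, 0], "jaw": 1},
    {"xyz": [0, -0.05, 0], "twist": [0, 0, 0], "jaw": 1},
  ],
)

```text
time_s: 15.77
tool_pos: [0.535, 0.0773, 0.2054]
tool_rot: [-180.0, 0.0, 12.4]
force: [-2.4, -3.3, -1.7]
grip_width: 0.0559
grasp_force: 6.0
```

Call:
servo_tool(
  plan=[
    {"xyz": [0, -0.05, 0], "twist": [0, 0, 0], "jaw": 1},
    {"xyz": [0, -0.05, 0], "twist": [0, 0, 0], "jaw": 1},
  ],
)

```text
time_s: 15.93
tool_pos: [0.5349, 0.0777, 0.2054]
tool_rot: [-180.0, 0.0, 12.4]
force: [-3.2, -2.2, -1.8]
grip_width: 0.056
grasp_force: 6.0
```

Call:
servo_tool(
  plan=[
    {"xyz": [0, -0.05, 0], "twist": [0, 0, 0], "jaw": 1},
    {"xyz": [0, -0.05, 0], "twist": [0, 0, 0], "jaw": 1},
  ],
)

```text
time_s: 16.1
tool_pos: [0.5349, 0.0779, 0.2055]
tool_rot: [180.0, 0.0, 12.4]
force: [-3.1, -4.4, -2.7]
grip_width: 0.0562
grasp_force: 6.0
```

```bash
python3 - <<'E'
from h import *
o=env.get_obs(); print(o["tool_pos"],o["tool_rot"],o["grip_width"],o["force"],o["wrist_torque"])
mv(hol(-29,0,41),12.34)
E
```

```text
[0.53485364 0.07786878 0.20545199] [1.79971311e+02 1.81484256e-02 1.23820192e+01] 0.0561648100498677 [-3.06140003 -4.42119797 -2.67037014] [-0.78244483  0.69686341 -0.18114514]
[-0.13, 0.18, 0.05] [0.0, 0.0, 0.0]
```

Call:
servo_tool(
  plan=[
    {"xyz": [0, -0.04, 0], "twist": [0, 0, 0], "jaw": 1},
    {"xyz": [0, -0.04, 0], "twist": [0, 0, 0], "jaw": 1},
  ],
)

```text
time_s: 16.27
tool_pos: [0.5348, 0.078, 0.2055]
tool_rot: [179.9, 0.0, 12.4]
force: [-2.3, -4.6, -1.8]
grip_width: 0.0561
grasp_force: 6.0
```

Call:
servo_tool(
  plan=[
    {"xyz": [0, -0.04, 0], "twist": [0, 0, 0], "jaw": 1},
    {"xyz": [0, -0.04, 0], "twist": [0, 0, 0], "jaw": 1},
  ],
)

```text
time_s: 16.43
tool_pos: [0.5348, 0.0781, 0.2055]
tool_rot: [179.9, 0.0, 12.4]
force: [-2.4, -5.0, -1.7]
grip_width: 0.056
grasp_force: 6.0
```

The fence is met at about 4 N. Release, rise and look.

Call:
servo_tool(
  plan=[
    {"xyz": [0, 0.03, 0], "twist": [0, 0, 0], "jaw": 0.5},
    {"xyz": [0, 0.03, 0], "twist": [0, 0, 0], "jaw": 0.2},
    {"xyz": [0, 0.03, 0], "twist": [0, 0, 0], "jaw": 0.2},
    {"xyz": [0, 0.03, 0], "twist": [0, 0, 0], "jaw": 0.2},
    {"xyz": [0, 0.03, -3], "twist": [0, 0, 0], "jaw": 0.2},
    {"xyz": [-1, 0.03, -7], "twist": [0, 0, 0], "jaw": 0.2},
    {"xyz": [-1, 0.03, -11], "twist": [0, 0, 0], "jaw": 0.2},
    {"xyz": [-1, 0.03, -15], "twist": [0, 0, 0], "jaw": 0.2},
    {"xyz": [-1, 0.03, -19], "twist": [0, 0, 0], "jaw": 0.2},
    {"xyz": [-1, 0.03, -21], "twist": [0, 0, 0], "jaw": 0.2},
  ],
)

```text
time_s: 17.27
tool_pos: [0.526, 0.0783, 0.4216]
tool_rot: [179.9, -0.5, 12.5]
force: [0.8, -0.0, -0.0]
grip_width: 0.0695
grasp_force: 0.0
```

```bash
python3 - <<'E'
from h import *
s=env.read_camera("side"); c=env.read_camera("top")
a=cv2.resize(s["img"][190:250,285:405,::-1],None,fx=6,fy=6,interpolation=cv2.INTER_CUBIC)
b=cv2.resize(c["img"][115:175,260:330,::-1],None,fx=4,fy=4,interpolation=cv2.INTER_CUBIC)
b=np.pad(b,((0,0),(0,a.shape[1]-b.shape[1]),(0,0))); cv2.imwrite("pics/s1.png",np.vstack([a,b])); print(a.shape,b.shape)
P=lambda X:[((proj(s,hol(*x))[0]-[285,190]+.5)*6-.5).round(0).tolist() for x in X]
print(P([(-61,-28,34),(59,-28,34),(-61,28,34),(59,28,34),(-125,-65,20),(-125,65,20)]))
o=env.get_obs(); print(o["tool_pos"]); mv(hol(95,0,205),12.34)
E
```

```text
(360, 720, 3) (240, 720, 3)
[[244.0, 195.0], [491.0, 160.0], [207.0, 136.0], [446.0, 103.0], [129.0, 284.0], [56.0, 142.0]]
[0.52637903 0.07825448 0.42085657]
[13.03, 0.42, 5.33] [0.1, -0.6, 0.1]
```

View pics/s1.png

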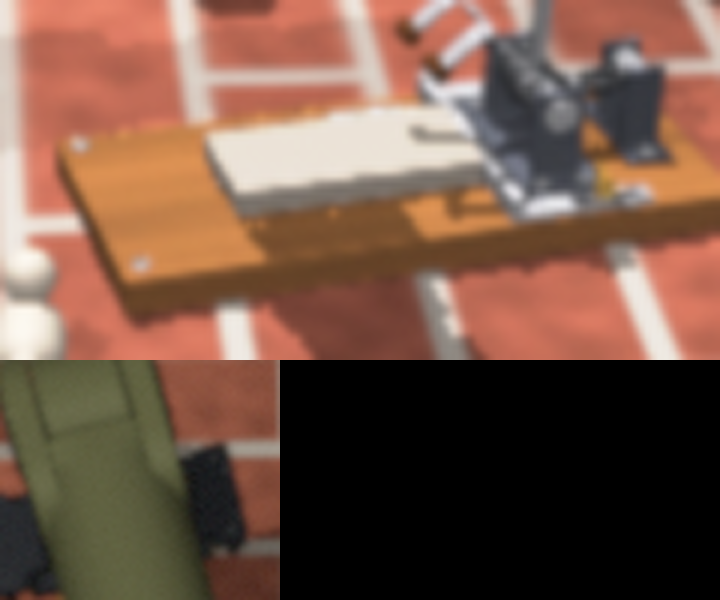

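The side crop shows the plaque lying flat, parallel to the board, with its rear edge at (207,137)–(238,200) and its front at the stop. The toes are raised above it. The corners are offset from the model by the same small amount as the board's. Next, regrip the knob.

Call:
servo_tool(
  plan=[
    {"xyz": [13, 0.3, 0], "twist": [0, 0, 0], "jaw": 0.3},
    {"xyz": [13, 0.3, 0], "twist": [0, 0, 0], "jaw": 0.3},
    {"xyz": [13, 0.3, 0], "twist": [0, 0, 0], "jaw": 0.3},
    {"xyz": [13, 0.3, 0], "twist": [0, 0, 0], "jaw": 0.3},
    {"xyz": [13, 0.3, 0], "twist": [0, 0, 0], "jaw": 0.3},
  ],
)

```text
time_s: 17.78
tool_pos: [0.6544, 0.1021, 0.4119]
tool_rot: [-179.7, 0.2, 12.5]
force: [-0.2, -1.0, -0.6]
grip_width: 0.0614
grasp_force: 0.0
```

```bash
python3 - <<'E'
from h import *
o=env.get_obs(); print(o["tool_pos"],o["force"]); mv(hol(95,1,170),12.34)
E
```

```text
[0.65440463 0.10207988 0.41186775] [-0.1607945  -1.00905695 -0.64037145]
[0.1, -0.07, 7.79] [-0.3, 0.2, 0.1]
```

Call:
servo_tool(
  plan=[
    {"xyz": [0.1, -0.1, 3], "twist": [0, 0, 0], "jaw": 0.3},
    {"xyz": [0.1, -0.1, 5.5], "twist": [0, 0, 0], "jaw": 0.3},
    {"xyz": [0.1, -0.1, 7.8], "twist": [0, 0, 0], "jaw": 0.3},
    {"xyz": [0.1, -0.1, 7.8], "twist": [0, 0, 0], "jaw": 0.3},
    {"xyz": [0.1, -0.1, 7.8], "twist": [0, 0, 0], "jaw": 0.3},
    {"xyz": [0.1, -0.1, 7.8], "twist": [0, 0, 0], "jaw": 0.3},
  ],
)

```text
time_s: 18.28
tool_pos: [0.6531, 0.1029, 0.3396]
tool_rot: [180.0, -0.1, 12.4]
force: [-0.2, 0.3, 0.1]
grip_width: 0.0609
grasp_force: 0.0
```

```bash
python3 - <<'E'
from h import *
o=env.get_obs(); print(o["tool_pos"],o["force"]); mv(hol(95,1,170),12.34)
E
```

```text
[0.65314588 0.10294685 0.33961158] [-0.23648927  0.27352491  0.12411652]
[0.18, 0.0, 0.56] [0.0, -0.1, 0.1]
```

Call:
servo_tool(
  plan=[
    {"xyz": [0.2, 0, 0.5], "twist": [0, 0, 0], "jaw": 0.3},
    {"xyz": [0.2, 0, 0.5], "twist": [0, 0, 0], "jaw": 1},
    {"xyz": [0.2, 0, 0.5], "twist": [0, 0, 0], "jaw": 1},
    {"xyz": [0.2, 0, 0.5], "twist": [0, 0, 0], "jaw": 1},
    {"xyz": [0.2, 0, 0.5], "twist": [0, 0, 0], "jaw": 1},
    {"xyz": [0.2, 0, 0.5], "twist": [0, 0, 0], "jaw": 1},
    {"xyz": [0.2, 0, 0.5], "twist": [0, 0, 0], "jaw": 1},
    {"xyz": [0.2, 0, 0.5], "twist": [0, 0, 0], "jaw": 1},
    {"xyz": [0.2, 0, 0.5], "twist": [0, 0, 0], "jaw": 1},
    {"xyz": [0.2, 0, 0.5], "twist": [0, 0, 0], "jaw": 1},
  ],
  newtons=40,
)

```text
time_s: 19.12
tool_pos: [0.6555, 0.1027, 0.3325]
tool_rot: [180.0, -0.0, 12.4]
force: [-0.0, -0.5, 0.5]
grip_width: 0.0238
grasp_force: 40.0
```

```bash
python3 - <<'E'
from h import *
o=env.get_obs(); print(o["tool_pos"],o["force"],o["grip_width"],o["grasp_force"])
f=lambda q:np.array([-11.5*np.cos(.698+q),-11.5*np.sin(.698+q)])
for a in (np.linspace(.9,.6,9),np.linspace(.6,.4,9),np.linspace(.4,.24,9)): print([(f(q)-f(a[0])).round(2).tolist() for q in a[1:]])
E
```

```text
[0.6554538  0.10266879 0.33252237] [-0.04727081 -0.47620355  0.46311718] 0.023790711861485358 39.99477691948414
[[-0.43, -0.0], [-0.86, 0.01], [-1.29, 0.04], [-1.72, 0.08], [-2.15, 0.14], [-2.57, 0.22], [-2.99, 0.31], [-3.41, 0.42]]
[[-0.28, 0.08], [-0.55, 0.17], [-0.82, 0.26], [-1.09, 0.36], [-1.36, 0.47], [-1.62, 0.59], [-1.88, 0.71], [-2.14, 0.84]]
[[-0.2, 0.11], [-0.41, 0.22], [-0.6, 0.33], [-0.8, 0.45], [-1.0, 0.57], [-1.19, 0.7], [-1.38, 0.83], [-1.56, 0.97]]
```

Call:
servo_tool(
  plan=[
    {"xyz": [-0.43, 0, 0], "twist": [0, 0, 0], "jaw": 1},
    {"xyz": [-0.86, 0, 0.01], "twist": [0, 0, 0], "jaw": 1},
    {"xyz": [-1.29, 0, 0.04], "twist": [0, 0, 0], "jaw": 1},
    {"xyz": [-1.72, 0, 0.08], "twist": [0, 0, 0], "jaw": 1},
    {"xyz": [-2.15, 0, 0.14], "twist": [0, 0, 0], "jaw": 1},
    {"xyz": [-2.57, 0, 0.22], "twist": [0, 0, 0], "jaw": 1},
    {"xyz": [-2.99, 0, 0.31], "twist": [0, 0, 0], "jaw": 1},
    {"xyz": [-3.41, 0, 0.42], "twist": [0, 0, 0], "jaw": 1},
    {"xyz": [-3.41, 0, 0.42], "twist": [0, 0, 0], "jaw": 1},
  ],
)

```text
time_s: 19.87
tool_pos: [0.6212, 0.0955, 0.328]
tool_rot: [180.0, 0.1, 12.4]
force: [1.6, -0.5, -1.4]
grip_width: 0.0235
grasp_force: 40.0
```

Call:
servo_tool(
  plan=[
    {"xyz": [-0.28, 0, 0.08], "twist": [0, 0, 0], "jaw": 1},
    {"xyz": [-0.55, 0, 0.17], "twist": [0, 0, 0], "jaw": 1},
    {"xyz": [-0.82, 0, 0.26], "twist": [0, 0, 0], "jaw": 1},
    {"xyz": [-1.09, 0, 0.36], "twist": [0, 0, 0], "jaw": 1},
    {"xyz": [-1.36, 0, 0.47], "twist": [0, 0, 0], "jaw": 1},
    {"xyz": [-1.62, 0, 0.59], "twist": [0, 0, 0], "jaw": 1},
    {"xyz": [-1.88, 0, 0.71], "twist": [0, 0, 0], "jaw": 1},
    {"xyz": [-2.14, 0, 0.84], "twist": [0, 0, 0], "jaw": 1},
    {"xyz": [-2.14, 0, 0.84], "twist": [0, 0, 0], "jaw": 1},
  ],
)

```text
time_s: 20.62
tool_pos: [0.6002, 0.091, 0.3192]
tool_rot: [180.0, 0.1, 12.4]
force: [-1.6, -0.2, -2.2]
grip_width: 0.0235
grasp_force: 40.0
```

```bash
python3 - <<'E'
from h import *
o=env.get_obs(); print(o["tool_pos"],o["force"],o["grip_width"])
for q in (.4,.36,.3,.24): print(q,end=" "); mv(hol(92-115*np.cos(.698+q),0,55+115*np.sin(.698+q)),12.34)
E
```

```text
[0.60017841 0.09104578 0.31918761] [-1.63721563 -0.19040217 -2.24353903] 0.02353278423068084
0.4 [0.07, 0.07, -0.22] [0.0, 0.1, 0.1]
0.36 [-0.34, 0.07, -0.0] [0.0, 0.1, 0.1]
0.3 [-0.93, 0.07, 0.36] [0.0, 0.1, 0.1]
0.24 [-1.49, 0.07, 0.75] [0.0, 0.1, 0.1]
```

Call:
servo_tool(
  plan=[
    {"xyz": [-0.2, 0, 0.11], "twist": [0, 0, 0], "jaw": 1},
    {"xyz": [-0.41, 0, 0.22], "twist": [0, 0, 0], "jaw": 1},
    {"xyz": [-0.6, 0, 0.33], "twist": [0, 0, 0], "jaw": 1},
    {"xyz": [-0.8, 0, 0.45], "twist": [0, 0, 0], "jaw": 1},
    {"xyz": [-0.8, 0, 0.45], "twist": [0, 0, 0], "jaw": 1},
  ],
)

```text
time_s: 21.03
tool_pos: [0.5926, 0.0894, 0.3147]
tool_rot: [-180.0, 0.1, 12.4]
force: [-2.3, 0.0, -2.9]
grip_width: 0.0236
grasp_force: 40.0
```

Call:
servo_tool(
  plan=[
    {"xyz": [-0.1, 0, 0.06], "twist": [0, 0, 0], "jaw": 1},
    {"xyz": [-0.2, 0, 0.12], "twist": [0, 0, 0], "jaw": 1},
    {"xyz": [-0.2, 0, 0.12], "twist": [0, 0, 0], "jaw": 1},
  ],
)

```text
time_s: 21.28
tool_pos: [0.5911, 0.0891, 0.3139]
tool_rot: [-180.0, 0.0, 12.4]
force: [-1.8, 0.3, -5.6]
grip_width: 0.0238
grasp_force: 40.0
```

```bash
python3 - <<'E'
from h import *
o=env.get_obs(); print(o["tool_pos"],o["force"],o["grip_width"])
for q in (.3,.24): print(q,end=" "); mv(hol(92-115*np.cos(.698+q),0,55+115*np.sin(.698+q)),12.34)
E
```

```text
[0.59110313 0.08908822 0.31386361] [-1.84055373  0.2612882  -5.56354301] 0.023830450615723656
0.3 [0.0, 0.08, -0.18] [-0.0, 0.0, 0.1]
0.24 [-0.57, 0.07, 0.21] [-0.0, 0.0, 0.1]
```

Call:
servo_tool(
  plan=[
    {"xyz": [-0.1, 0, 0.07], "twist": [0, 0, 0], "jaw": 1},
    {"xyz": [-0.2, 0, 0.13], "twist": [0, 0, 0], "jaw": 1},
    {"xyz": [-0.3, 0, 0.2], "twist": [0, 0, 0], "jaw": 1},
    {"xyz": [-0.3, 0, 0.2], "twist": [0, 0, 0], "jaw": 1},
  ],
)

```text
time_s: 21.62
tool_pos: [0.5881, 0.0884, 0.3118]
tool_rot: [-180.0, 0.0, 12.4]
force: [-1.3, 1.6, -4.0]
grip_width: 0.0235
grasp_force: 40.0
```

Call:
servo_tool(
  plan=[
    {"xyz": [-0.08, 0, 0.06], "twist": [0, 0, 0], "jaw": 1},
    {"xyz": [-0.08, 0, 0.06], "twist": [0, 0, 0], "jaw": 1},
  ],
)

```text
time_s: 21.78
tool_pos: [0.5875, 0.0883, 0.3114]
tool_rot: [-180.0, 0.0, 12.4]
force: [-1.8, 1.5, -4.7]
grip_width: 0.0235
grasp_force: 40.0
```

Call:
servo_tool(
  plan=[
    {"xyz": [-0.04, 0, 0.03], "twist": [0, 0, 0], "jaw": 1},
    {"xyz": [-0.04, 0, 0.03], "twist": [0, 0, 0], "jaw": 1},
  ],
)

```text
time_s: 21.95
tool_pos: [0.5872, 0.0882, 0.3112]
tool_rot: [-180.0, 0.0, 12.4]
force: [-0.4, 1.1, -4.7]
grip_width: 0.0235
grasp_force: 40.0
```

Call:
servo_tool(
  plan=[
    {"xyz": [-0.04, 0, 0.03], "twist": [0, 0, 0], "jaw": 1},
    {"xyz": [-0.04, 0, 0.03], "twist": [0, 0, 0], "jaw": 1},
  ],
)

```text
time_s: 22.12
tool_pos: [0.5868, 0.0882, 0.3109]
tool_rot: [-180.0, 0.0, 12.4]
force: [-0.4, 1.2, -4.9]
grip_width: 0.0237
grasp_force: 40.0
```

Call:
servo_tool(
  plan=[
    {"xyz": [-0.04, 0, 0.03], "twist": [0, 0, 0], "jaw": 1},
    {"xyz": [-0.04, 0, 0.03], "twist": [0, 0, 0], "jaw": 1},
  ],
)

```text
time_s: 22.28
tool_pos: [0.5864, 0.088, 0.3106]
tool_rot: [-180.0, 0.0, 12.4]
force: [-0.6, 1.8, -5.0]
grip_width: 0.0235
grasp_force: 40.0
```

Call:
servo_tool(
  plan=[
    {"xyz": [-0.03, 0, 0.02], "twist": [0, 0, 0], "jaw": 1},
    {"xyz": [-0.03, 0, 0.02], "twist": [0, 0, 0], "jaw": 1},
    {"xyz": [-0.03, 0, 0.02], "twist": [0, 0, 0], "jaw": 1},
  ],
)

```text
time_s: 22.53
tool_pos: [0.5861, 0.088, 0.3104]
tool_rot: [-180.0, 0.0, 12.4]
force: [-0.8, 2.2, -5.3]
grip_width: 0.0236
grasp_force: 40.0
```

Call:
servo_tool(
  plan=[
    {"xyz": [-0.03, 0, 0.02], "twist": [0, 0, 0], "jaw": 1},
    {"xyz": [-0.03, 0, 0.02], "twist": [0, 0, 0], "jaw": 1},
    {"xyz": [-0.03, 0, 0.02], "twist": [0, 0, 0], "jaw": 1},
  ],
)

```text
time_s: 22.78
tool_pos: [0.5859, 0.0879, 0.3103]
tool_rot: [-180.0, -0.0, 12.4]
force: [-1.0, 3.3, -5.5]
grip_width: 0.0235
grasp_force: 40.0
```

Call:
servo_tool(
  plan=[
    {"xyz": [-0.03, 0, 0.02], "twist": [0, 0, 0], "jaw": 1},
    {"xyz": [-0.03, 0, 0.02], "twist": [0, 0, 0], "jaw": 1},
    {"xyz": [-0.03, 0, 0.02], "twist": [0, 0, 0], "jaw": 1},
  ],
)

```text
time_s: 23.03
tool_pos: [0.5856, 0.0878, 0.3101]
tool_rot: [-180.0, -0.0, 12.4]
force: [-0.7, 3.0, -6.2]
grip_width: 0.0235
grasp_force: 40.0
```

Call:
servo_tool(
  plan=[
    {"xyz": [-0.03, 0, 0.02], "twist": [0, 0, 0], "jaw": 1},
    {"xyz": [-0.03, 0, 0.02], "twist": [0, 0, 0], "jaw": 1},
    {"xyz": [-0.03, 0, 0.02], "twist": [0, 0, 0], "jaw": 1},
  ],
)

```text
time_s: 23.28
tool_pos: [0.5853, 0.0878, 0.3099]
tool_rot: [-180.0, -0.0, 12.4]
force: [-1.3, 3.8, -6.0]
grip_width: 0.0236
grasp_force: 40.0
```

Call:
servo_tool(
  plan=[
    {"xyz": [-0.03, 0, 0.02], "twist": [0, 0, 0], "jaw": 1},
    {"xyz": [-0.03, 0, 0.02], "twist": [0, 0, 0], "jaw": 1},
  ],
)

```text
time_s: 23.45
tool_pos: [0.5851, 0.0878, 0.3098]
tool_rot: [-180.0, -0.0, 12.4]
force: [-0.2, 4.1, -7.2]
grip_width: 0.0236
grasp_force: 40.0
```

Call:
servo_tool(
  plan=[
    {"xyz": [-0.03, 0, 0.02], "twist": [0, 0, 0], "jaw": 1},
    {"xyz": [-0.03, 0, 0.02], "twist": [0, 0, 0], "jaw": 1},
  ],
)

```text
time_s: 23.62
tool_pos: [0.585, 0.0877, 0.3098]
tool_rot: [-180.0, -0.1, 12.4]
force: [0.6, 3.4, -6.0]
grip_width: 0.0236
grasp_force: 40.0
```

Call:
servo_tool(
  plan=[
    {"xyz": [-0.03, 0, 0.02], "twist": [0, 0, 0], "jaw": 1},
    {"xyz": [-0.03, 0, 0.02], "twist": [0, 0, 0], "jaw": 1},
  ],
)

```text
time_s: 23.78
tool_pos: [0.5848, 0.0877, 0.3097]
tool_rot: [-180.0, -0.1, 12.4]
force: [1.0, 4.5, -5.2]
grip_width: 0.0234
grasp_force: 40.0
```

The load has moved off the tool and onto the stone, leaving about 1.5 N along the arc. Release the knob and rise.

Call:
servo_tool(
  plan=[
    {"xyz": [0, 0, 0], "twist": [0, 0, 0], "jaw": 0.68},
    {"xyz": [0, 0, 0], "twist": [0, 0, 0], "jaw": 0.5},
    {"xyz": [0, 0, 0], "twist": [0, 0, 0], "jaw": 0.3},
    {"xyz": [0, 0, 0], "twist": [0, 0, 0], "jaw": 0.3},
    {"xyz": [0, 0, 0], "twist": [0, 0, 0], "jaw": 0.3},
    {"xyz": [0, 0, -3], "twist": [0, 0, 0], "jaw": 0.3},
    {"xyz": [0, 0, -7], "twist": [0, 0, 0], "jaw": 0.3},
    {"xyz": [-3, 3, -11], "twist": [0, 0, 0], "jaw": 0.3},
    {"xyz": [-3, 7, -12], "twist": [0, 0, 0], "jaw": 0.3},
    {"xyz": [-3, 11, -12], "twist": [0, 0, 0], "jaw": 0.3},
  ],
)

```text
time_s: 24.62
tool_pos: [0.5767, -0.0155, 0.4336]
tool_rot: [179.8, -0.4, 12.7]
force: [1.1, 0.5, -0.1]
grip_width: 0.061
grasp_force: 0.0
```

Call:
servo_tool(
  plan=[
    {"xyz": [0, 4, 0], "twist": [0, 0, 0], "jaw": 0.3},
    {"xyz": [0, 8, 0], "twist": [0, 0, 0], "jaw": 0.3},
    {"xyz": [0, 12, 0], "twist": [0, 0, 0], "jaw": 0.3},
    {"xyz": [0, 16, 0], "twist": [0, 0, 0], "jaw": 0.3},
    {"xyz": [0, 20, 0], "twist": [0, 0, 0], "jaw": 0.3},
    {"xyz": [0, 20, 0], "twist": [0, 0, 0], "jaw": 0.3},
  ],
)

```text
time_s: 25.12
tool_pos: [0.6191, -0.2246, 0.4269]
tool_rot: [179.7, 0.2, 11.6]
force: [-1.8, -2.4, -1.8]
grip_width: 0.0609
grasp_force: 0.0
```

```bash
python3 - <<'E'
from h import *
s=env.read_camera("side"); c=env.read_camera("top")
a=cv2.resize(s["img"][165:255,285:415,::-1],None,fx=3,fy=3,interpolation=cv2.INTER_CUBIC)
b=cv2.resize(c["img"][115:215,260:325,::-1],None,fx=6,fy=6,interpolation=cv2.INTER_CUBIC)
a=np.pad(a,((0,b.shape[0]-a.shape[0]),(0,0),(0,0))); cv2.imwrite("pics/f1.png",np.hstack([b,a])); print(a.shape,b.shape)
k=hol(92-115*np.cos(.938),0,55+115*np.sin(.938)); print("knob exp",(proj(s,k)-[285,165])*3+[390,0],(proj(c,k)-[260,115])*6)
print([((proj(c,hol(*x))[0]-[260,115])*6).round(0).tolist() for x in [(-61,-28,34),(-61,28,34),(-125,-65,20),(-125,65,20)]])
print(env.get_obs()["time_s"])
E
```

```text
(600, 390, 3) (600, 390, 3)
knob exp [[594.21778382  33.86456701]] [[170.61737671 231.10295472]]
[[259.0, 409.0], [166.0, 430.0], [346.0, 504.0], [129.0, 553.0]]
25.2167
```

View pics/f1.png

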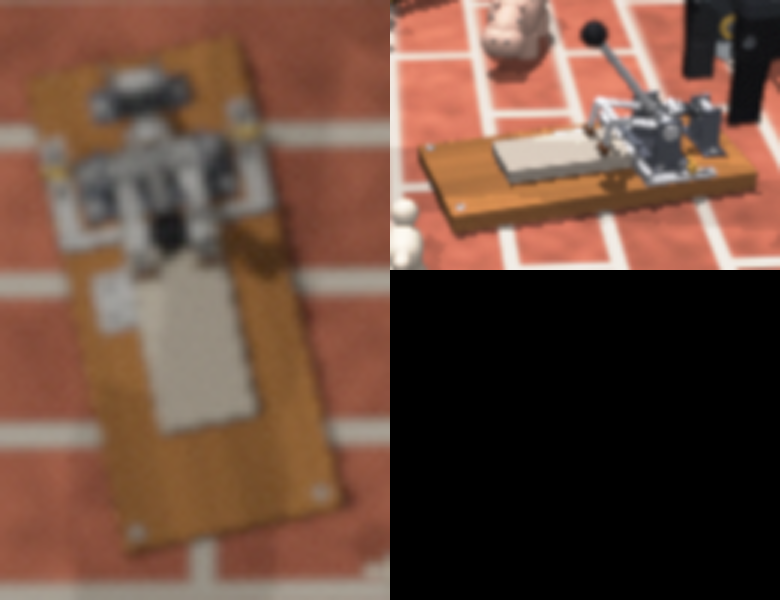

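The knob is at (594,33), matching q = 0.24 (expected (594,34)). The plaque's rear corners at (258,411) and (163,433) match the seated prediction, its side is at the fence (118,300), the toes are on it, and the gripper is clear. Hand in.

```bash
python3 -c "
from cell import env
print(env.sign_off())"
```

```text
the job is handed in; nothing more can be done
None
```

The job is handed in at about 25 s of the 72 s allowed. The plaque sits against the end stop and side fence, the clip was eased down onto it (about 0.24 rad by the camera), and the gripper is clear; no verdict was returned.

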